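Snap the long stand rod out of its clips and lay it in the tray

TASK

Two steel stand rods are kept level in sprung clip holders on the bench. Pull the longer one forward, straight out of the open mouths of its two clips, and lay it flat on the floor of the white tray without dropping it from a height. Leave the shorter rod in its clips.

Things in the scene. Friction and masses are not known exactly. Their poses are not given: they have to be found in the camera images.
- long_rod: Round steel rod, 16 mm thick, 220 mm long (last 14 mm at +y: thinner threaded stub), 0.16 kg. Origin: mid-length, on its axis; y along the rod. Held level, 95 mm up, by two clips 110 mm apart. Grip it from above midway between them, one finger before and one behind it: 94 mm of rod is free there, nothing in front or behind. About 5 to 15 N snaps it out within 12 mm; pulled up it stays caught.
- short_rod: Same kind of rod, 16 mm thick but 150 mm long, in an identical holder, left or right of the other. Origin: mid-length, on its axis; y along the rod. It stays where it is. (A tall fixed instrument fills the bench to the left of y = 0.45 m beyond x = 0.5 m: keep the arm clear of it.)
- clip_stand_long: Fixed holder of the long rod: base plate 85 x 150 x 8 mm, two posts 16 mm wide, 107 mm high, at y = -55 and +55 mm, 12 to 25 mm behind the rod's axis, each with a C-shaped sprung steel clip 14 mm wide, reaching 13 mm forward of the axis and 110 mm high. Origin under the base on the worktop; the rod's axis is at x = 0, z = 95 mm, along y. The mouths open to -x (roughly towards the robot).
- tray: Fixed open white tray, outside 280 x 160 x 30 mm (long side along its x), walls and floor 4 mm. Origin under its middle on the worktop; the rod's axis is at z = 12 mm when it lies on the inner floor (272 x 152 mm). The rod lies along the long side, within about 25 degrees; it may roll to a wall.
There are look-alikes about, which are no part of the job. What is shaped like the clip_stand_long but yellow is not meant.

How it is judged (in metres and radians):
On the way:
1. the long rod is out in front of its clips, pulled forward and not drawn out lengthwise (x of long_rod in the frame of clip_stand_long below -0.015 m and y of long_rod in the frame of clip_stand_long between -0.06 and 0.06 m and height (world z) of long_rod above 0.05 m), for 0.03 s.
At the end, for the whole second after the job is handed in: The long rod lies flat (within 4 degrees of level) on the tray's floor inside its walls, its axis less than 18 mm above the worktop, released and at rest; the short rod is within 15 mm of where it was, still in its clips (x of long_rod in the frame of tray between -0.06 and 0.06 m and y of long_rod in the frame of tray between -0.08 and 0.08 m and height (world z) of long_rod below 0.018 m and not (angle between the y axis of long_rod and the z axis of tray, either way round below 1.5 rad) and linear speed of long_rod below 0.05 m/s and distance of short_rod from where it was at the start of the episode below 0.015 m); the robot touches nothing.
It fails at once if the long rod is dropped or thrown (it moves faster than 1.2 m/s) (linear speed of long_rod above 1.2 m/s).
It fails at once if the short rod is pulled out of its clips or shifted by more than 25 mm (distance of short_rod from where it was at the start of the episode above 0.025 m).
It also fails if it takes over 45 s, if anything falls off the work surface, if the arm or the gripper's body presses on something with over 40 N, if the wrist force passes 120 N, or if a joint passes its speed limit or range.

ROBOT

A 6-joint arm with a two-finger parallel gripper is mounted at the origin on a cart in front of the work surface, level with it; the furniture and walls round the work are solid. World frame = base frame: x ahead of the robot, y to its left, z up, the work surface at z = 0. Lengths are in mm, angles in rad, forces in N, time in s.
With the tool pointing down it reaches from about 350 to 875 mm from the base axis. Payload 4.2 kg.
Tool frame: the origin (TCP) lies midway between the tips of the shut fingers; the grasp point (between the pads) lies 19 mm behind it; z points along the fingers, y is the line along which they close (so a half turn about z gives the same grasp; the last joint's range is limited). The gripper opens to 85 mm and grips with 20 to 120 N. Pads are 22 mm wide; open, the fingers measure 114 mm over their backs; the gripper's body (76 mm by 85 mm) begins 54 mm behind the grasp point. The pads swing forward as they close: fully open they stand 13 mm farther back than shut.
Start: joints at [1.607, 0.385, 0.008, 0, -1.194, -0.259], TCP at [138.069, 609.538, 231.312] pointing down, gripper open.
Joint ranges: [-3.14, 3.14], [-1.21, 2.06], [-1.07, 1.41], [-3.16, 2.05], [-2.99, -0.16], [-3.1, 3.1]. Speed limits (rad/s): [2.79, 2.79, 3.14, 3.14, 3.14, 3.14].

INTERFACE

Orientations are given as a unit quaternion [x, y, z, w].
In Python, from bench import arm gives the robot as it stands. The module is installed in compiled form; this text tells all that it offers.
- The arm moves only by the shell command python3 -m handwheel 'ROWS' [OPENING]. ROWS is JSON, a list of rows, each an object of numbers: "x", "y", "z": the shift along the world's x, y, z each as a share of 20 cm, from -1 to 1; "ax", "ay", "az": the turn, a rotation vector about the world's x, y, z each as a share of 90 degrees, from -1 to 1. In form: [{"x": .., "y": .., "z": .., "ax": .., "ay": .., "az": ..}, ...]. A call has exactly 8 rows; each row shifts and turns the commanded pose from where the row before left it; what a row does not reach is not made up. A row lasts 1/10 s, in which the tool goes at most 50 mm and 8.59 degrees, less where a joint would pass 70% of its speed; a pose out of reach is approached as far as the arm can. A call with a number of a shift or a turn outside -1 to 1 is refused whole. A call with a gripper value outside its range is refused whole. OPENING is the opening, from -1 (shut) to 1 (fully open), set as the call begins (- or left out, the last holds). The fingers move at their own pace and stop on an object; the grip force is fixed at half the most. Time passes only in rows, so rows that do not move let the fingers close, or fill a call up. It gives the time, the measured TCP pose, the force, the opening and the grip force at its end, in the units of the state.
- arm.read_state(): the state, without advancing time (a new reading comes with each control period).
- arm.get_image(name): name is "scene" or "top" or "wrist"; returns the picture (420x560x3 uint8, red, green, blue); there is no depth.
- arm.camera_params(name): a dict with "K" (3x3 intrinsics, pixels), "position" and "orientation" of the camera in the world. Camera axes: x right, y down, z forward; pixel columns grow to the right and rows downward; lengths in mm; the calibration is good to about 2 mm. A picture is of the moment at which its call begins: read the wrist's pose just before it. camera_params takes no time and is no camera call; for the wrist camera it gives the pose at the moment of the call.
- arm.job_done(): hands the job in; it is judged then, once.
The state is a dict: "clock": time; "joints": joint angles; "joint_vel": joint speeds; "joint_efforts": joint torques, N m; "position": TCP position; "ee_rot": TCP orientation; "contact_force": force on the tool from outside, world axes, zero at the start; "wrist_torque": the same for the moment, N m; "gripper_width": finger opening in mm; "grasp_force": force on a finger pad.
Only numpy, scipy, OpenCV 4.12 (cv2) and the standard library are available. Lean on these libraries where they do the work, as an engineer would, in place of code of your own. Each camera call takes 0.05 s, during which the arm holds its last target. There are 200 camera calls.

## Working session

There is one attempt and no reset: what is moved stays moved. The work goes in short steps, Python scripts to look and compute and a shell command to move; the robot and the scene stay as the last step left them, time stands still between calls to the robot, and variables do not carry over. Pictures are saved under pics/ and viewed, at most 10 in all, crops included, and the job is handed in when it is done.

```bash
mkdir -p pics
cat > h.py <<'E'
import numpy as np, cv2
from scipy.spatial.transform import Rotation as R
from bench import arm
def ray(cp,u,v):
    K=np.array(cp["K"]);d=R.from_quat(cp["orientation"]).apply(np.linalg.inv(K)@[u,v,1]);return np.array(cp["position"]),d
def onz(cp,u,v,z):
    o,d=ray(cp,u,v);return (o+d*(z-o[2])/d[2])[:2].round(1)
E
python3 - <<'E'
from h import *
import pickle
for n in ["top","scene"]:
    cp=arm.camera_params(n);im=arm.get_image(n);cv2.imwrite(f"pics/{n}0.png",im[:,:,::-1]);pickle.dump(cp,open(n+".pkl","wb"))
    print(n,np.array(cp["K"])[0,0],cp["position"],cp["orientation"])
s=arm.read_state();print(s["clock"],s["ee_rot"],R.from_quat(s["ee_rot"]).as_matrix().round(2),s["gripper_width"])
E
```

```text
top 418.9250013802835 [ 323.51480685  -18.86655501 1398.93073904] [-0.70228345  0.70610347 -0.06641996  0.06167844]
scene 427.01977573972744 [118.60037204 507.51583989 951.19640659] [-0.32153189  0.88536111 -0.31346545  0.12038418]
0.1 [ 9.93790346e-01 -1.11264460e-01 -5.31530155e-05  9.82649797e-04] [[ 0.98 -0.22 -0.  ]
 [-0.22 -0.98 -0.  ]
 [ 0.    0.   -1.  ]] 85.37325459788953
```

View pics/top0.png

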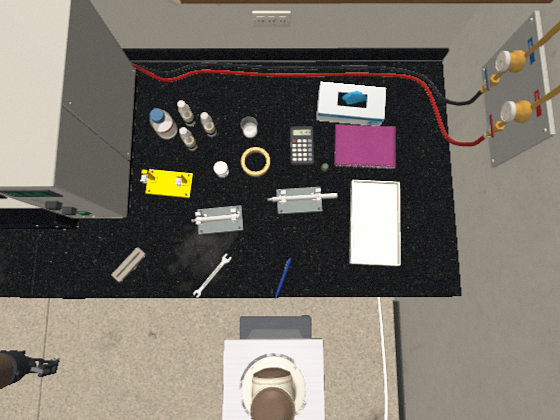

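View pics/scene0.png

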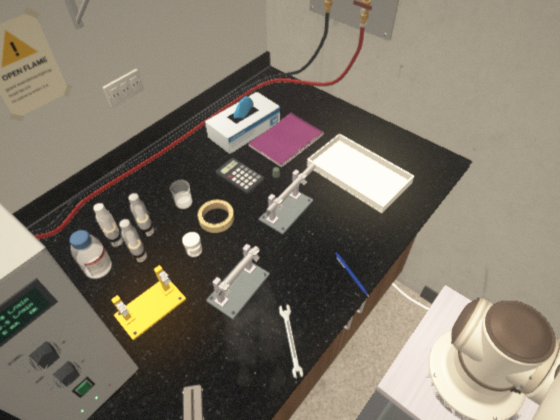

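The top view shows the long rod at about (268–337, 198), the short rod at about (195–242, 217), and the tray at about (350–400, 180–265). The arm is at the lower left.

Run:
```python
from h import *
import pickle
cp=pickle.load(open("top.pkl","rb"));im=cv2.imread("pics/top0.png")
c=cv2.resize(im[170:280,180:420],None,fx=3.3,fy=3.3,interpolation=cv2.INTER_CUBIC);cv2.imwrite("pics/crop.png",c)
m=(im.min(2)>215).astype(np.uint8);m[:,:345]=0;m[:175]=0;m[275:]=0;m[:,410:]=0
cn=max(cv2.findContours(m,0,2)[0],key=cv2.contourArea);r=cv2.minAreaRect(cn);print(r)
b=cv2.boxPoints(r);print([onz(cp,*p,15) for p in b],onz(cp,*r[0],15))
for u,v in [(268.5,199.5),(337,196)]:print(onz(cp,u,v,95))
print(onz(cp,195,219,95),onz(cp,242,214,95))
```

```text
((375.0, 222.0), (48.0, 84.0), 0.0)
[array([ 388.5, -257.2]), array([ 672.1, -267.4]), array([ 671.4, -431.1]), array([ 387.6, -415. ])] [ 527.3 -342.5]
[589.4  11.5]
[ 599.7 -206.6]
[527.9 242.6] [543.1  95.1]
```

View pics/crop.png

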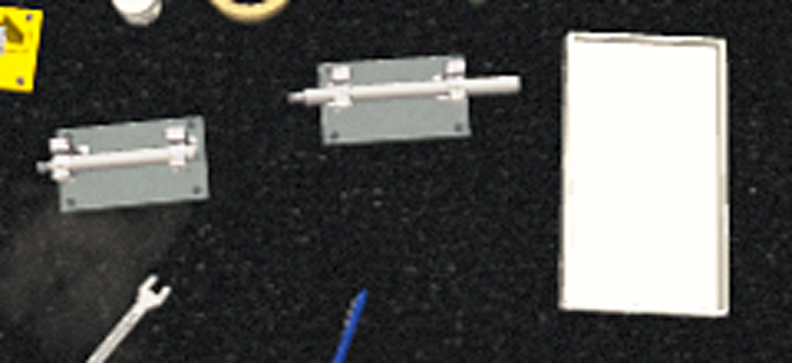

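```bash
python3 -m handwheel '[{"x":0.135,"y":-0.2,"z":0,"ax":0,"ay":0,"az":-0.05},{"x":0.135,"y":-0.2,"z":0,"ax":0,"ay":0,"az":-0.05},{"x":0.135,"y":-0.2,"z":0,"ax":0,"ay":0,"az":-0.05},{"x":0.135,"y":-0.2,"z":0,"ax":0,"ay":0,"az":-0.05},{"x":0.135,"y":-0.2,"z":0,"ax":0,"ay":0,"az":-0.05},{"x":0.135,"y":-0.2,"z":0,"ax":0,"ay":0,"az":-0.05},{"x":0.135,"y":-0.2,"z":0,"ax":0,"ay":0,"az":-0.05},{"x":0.135,"y":-0.2,"z":0,"ax":0,"ay":0,"az":-0.05}]' 1
python3 -m handwheel '[{"x":0.135,"y":-0.2,"z":0,"ax":0,"ay":0,"az":-0.05},{"x":0.135,"y":-0.2,"z":0,"ax":0,"ay":0,"az":-0.05},{"x":0.135,"y":-0.2,"z":0,"ax":0,"ay":0,"az":-0.05},{"x":0.135,"y":-0.2,"z":0,"ax":0,"ay":0,"az":-0.05},{"x":0.135,"y":-0.2,"z":0,"ax":0,"ay":0,"az":-0.05},{"x":0.135,"y":-0.2,"z":0,"ax":0,"ay":0,"az":-0.05},{"x":0.135,"y":-0.2,"z":0,"ax":0,"ay":0,"az":-0.05},{"x":0.135,"y":-0.2,"z":0,"ax":0,"ay":0,"az":-0.05}]'
```

```text
clock: 0.9
position: [354.5, 287.6, 231.2]
ee_rot: [0.91, -0.414, -0.0, 0.0]
contact_force: [0.4, 1.1, 0.3]
gripper_width: 85.0
grasp_force: 0.0
clock: 1.7
position: [570.7, -32.4, 230.9]
ee_rot: [0.737, -0.675, -0.0, 0.0]
contact_force: [0.9, 1.3, -0.3]
gripper_width: 85.3
grasp_force: 0.0
```

Run:
```python
from h import *
import pickle
cp=arm.camera_params("wrist");im=arm.get_image("wrist");cv2.imwrite("pics/w1.png",im[:,:,::-1]);pickle.dump(cp,open("w1.pkl","wb"))
print(cp["position"],arm.read_state()["position"],arm.read_state()["joints"])
```

```text
[ 577.46982024 -113.58278489  372.74339251] [573.89966686 -37.23466845 230.28494717] [ 0.21817682  0.30054147 -0.12106068  0.00284636 -1.14935481 -0.13846547]
```

View pics/w1.png

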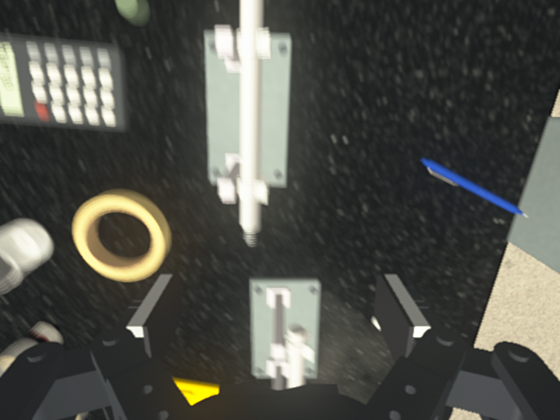

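The wrist picture shows the long rod running along u≈250, from its stub at (250,240) up past the clips at v≈42 and v≈190. It is slightly blurred by the motion, so I'll take one more still frame.

Run:
```python
from h import *
import pickle
cp=arm.camera_params("wrist");im=arm.get_image("wrist");pickle.dump(cp,open("w2.pkl","wb"));cv2.imwrite("pics/w2.png",im[:,:,::-1])
g=im.min(2)
for v in (80,100,120,140,150):
    c=np.where(g[v,225:285]>150)[0]+225
    print(v,c.min(),c.max(),onz(cp,(c.min()+c.max())/2,v,95) )
for u,v in((250,42),(246,190),(250,240)):print(onz(cp,u,v,105))
s=arm.read_state();print(s["position"],R.from_quat(s["ee_rot"]).as_matrix()[:2,1])
```

```text
80 225 284 [ 598.7 -127.2]
100 225 284 [ 597.8 -112.6]
120 225 284 [596.9 -97.5]
140 225 284 [595.9 -81.9]
150 225 284 [595.4 -73.8]
[ 602.7 -152. ]
[599.8 -42.3]
[594.    1.9]
[571.91593181 -34.74057818 229.8599499 ] [-0.99648519 -0.08375597]
```

View pics/w2.png

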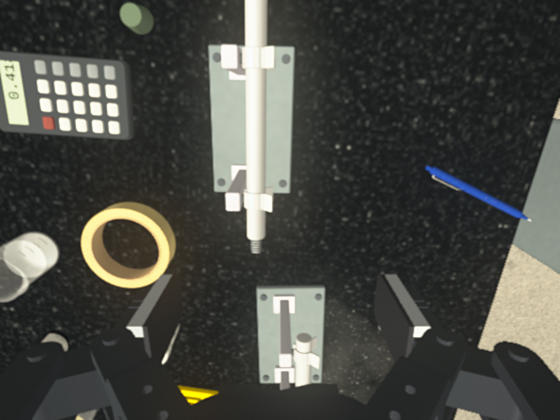

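The still frame shows the rod axis at u≈256.5, the clips at v≈57 and v≈201, and the stub tip at (256,252).

Run:
```python
from h import *
import pickle
cp=pickle.load(open("w2.pkl","rb"));g=cv2.imread("pics/w2.png").min(2)
for v in (90,110,130,150,220):
    c=np.where(g[v,240:275]>190)[0]+240;print(v,c.min(),c.max(),onz(cp,(c.min()+c.max())/2,v,95))
print(onz(cp,257,57,105),onz(cp,256,201,105),onz(cp,256,252,95))
s=arm.read_state();print(s["position"],s["joints"])
```

```text
90 245 260 [ 599.8 -119.8]
110 246 260 [ 598.5 -105. ]
130 246 260 [597.6 -89.7]
150 246 259 [597.1 -73.7]
220 247 259 [593.  -12.8]
[ 597.1 -142.6] [591.1 -33.6] [588.5  17.7]
[571.91593181 -34.74057818 229.8599499 ] [ 2.22401926e-01  2.98189625e-01 -1.24781978e-01  8.62177795e-04
 -1.14943617e+00 -1.38900152e-01]
```

```bash
python3 -m handwheel '[{"x":0.03,"y":-0.07,"z":-0.075,"ax":0,"ay":0,"az":-0.0045},{"x":0.03,"y":-0.07,"z":-0.075,"ax":0,"ay":0,"az":-0.0045},{"x":0.03,"y":-0.07,"z":-0.075,"ax":0,"ay":0,"az":-0.0045},{"x":0.035,"y":-0.0775,"z":-0.075,"ax":0,"ay":0,"az":-0.0045},{"x":0,"y":0,"z":0,"ax":0,"ay":0,"az":0},{"x":0,"y":0,"z":0,"ax":0,"ay":0,"az":0},{"x":0,"y":0,"z":0,"ax":0,"ay":0,"az":0},{"x":0,"y":0,"z":0,"ax":0,"ay":0,"az":0}]'
python3 - <<'E'
from h import *
cp=arm.camera_params("wrist");im=arm.get_image("wrist");cv2.imwrite("pics/w3.png",im[:,:,::-1])
import pickle;pickle.dump(cp,open("w3.pkl","wb"))
s=arm.read_state();print(s["position"],R.from_quat(s["ee_rot"]).as_matrix()[:2,1])
E
```

```text
clock: 2.6
position: [595.4, -87.5, 172.2]
ee_rot: [0.729, -0.684, 0.001, -0.001]
contact_force: [-0.7, 0.3, -0.0]
gripper_width: 85.2
grasp_force: 0.0
[595.37071508 -87.45763333 172.19120421] [-0.99795439 -0.06390793]
```

View pics/w3.png

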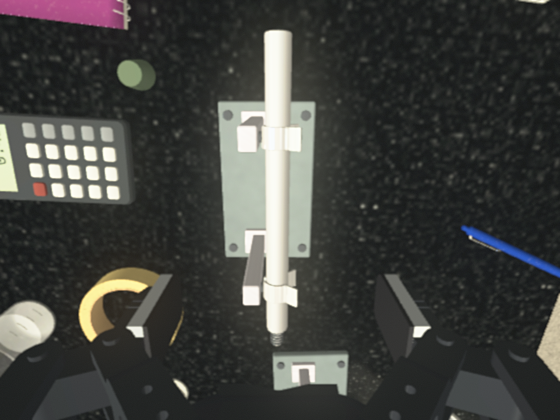

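The rod is at u≈278, centred between the fingers (midpoint ≈280). The clips are at v≈138 and v≈293, and the rod ends at v≈33 and v≈345.

Run:
```python
from h import *
import pickle
cp=pickle.load(open("w3.pkl","rb"))
for u,v,z in((278,138,103),(278,293,103),(278,33,95),(277,345,95),(278,210,95)):print(onz(cp,u,v,z))
```

```text
[ 598.5 -143.1]
[591.2 -33.5]
[ 602.4 -202.1]
[588.6  18.9]
[595.2 -93.7]
```

```bash
python3 -m handwheel '[{"x":0,"y":0,"z":-0.1,"ax":0,"ay":0,"az":0},{"x":0,"y":0,"z":-0.1,"ax":0,"ay":0,"az":0},{"x":0,"y":0,"z":-0.1,"ax":0,"ay":0,"az":0},{"x":0,"y":0,"z":-0.1,"ax":0,"ay":0,"az":0},{"x":0,"y":0,"z":-0.08,"ax":0,"ay":0,"az":0},{"x":0,"y":0,"z":0,"ax":0,"ay":0,"az":0},{"x":0,"y":0,"z":0,"ax":0,"ay":0,"az":0},{"x":0,"y":0,"z":0,"ax":0,"ay":0,"az":0}]'
python3 -m handwheel '[{"x":0,"y":0,"z":0},{"x":0,"y":0,"z":0},{"x":0,"y":0,"z":0},{"x":0,"y":0,"z":0},{"x":0,"y":0,"z":0},{"x":0,"y":0,"z":0},{"x":0,"y":0,"z":0},{"x":0,"y":0,"z":0}]' -1
```

```text
clock: 3.45
position: [596.1, -87.8, 76.8]
ee_rot: [0.729, -0.684, 0.001, -0.001]
contact_force: [-1.0, 0.3, -0.2]
gripper_width: 85.6
grasp_force: 0.0invalid input at $[0]: expected keys x, y, z, ax, ay, az
```

```bash
python3 -m handwheel '[{"x":0,"y":0,"z":0,"ax":0,"ay":0,"az":0},{"x":0,"y":0,"z":0,"ax":0,"ay":0,"az":0},{"x":0,"y":0,"z":0,"ax":0,"ay":0,"az":0},{"x":0,"y":0,"z":0,"ax":0,"ay":0,"az":0},{"x":0,"y":0,"z":0,"ax":0,"ay":0,"az":0},{"x":0,"y":0,"z":0,"ax":0,"ay":0,"az":0},{"x":0,"y":0,"z":0,"ax":0,"ay":0,"az":0},{"x":0,"y":0,"z":0,"ax":0,"ay":0,"az":0}]' -1
```

```text
clock: 4.25
position: [595.8, -88.0, 75.7]
ee_rot: [0.729, -0.684, 0.001, -0.001]
contact_force: [1.5, 0.4, 1.8]
gripper_width: 14.4
grasp_force: 58.4
```

```bash
python3 -m handwheel '[{"x":-0.03,"y":-0.002,"z":0,"ax":0,"ay":0,"az":0},{"x":-0.03,"y":-0.002,"z":0,"ax":0,"ay":0,"az":0},{"x":-0.03,"y":-0.002,"z":0,"ax":0,"ay":0,"az":0},{"x":-0.03,"y":-0.002,"z":0,"ax":0,"ay":0,"az":0},{"x":-0.05,"y":-0.003,"z":0,"ax":0,"ay":0,"az":0},{"x":-0.05,"y":-0.003,"z":0,"ax":0,"ay":0,"az":0},{"x":-0.05,"y":-0.003,"z":0,"ax":0,"ay":0,"az":0},{"x":-0.05,"y":-0.003,"z":0,"ax":0,"ay":0,"az":0}]'
```

```text
clock: 5.05
position: [529.9, -92.0, 75.3]
ee_rot: [0.729, -0.684, -0.0, 0.0]
contact_force: [0.3, -0.6, -1.5]
gripper_width: 14.1
grasp_force: 58.5
```

```bash
python3 -m handwheel '[{"x":0,"y":0,"z":0.12,"ax":0,"ay":0,"az":0},{"x":0,"y":0,"z":0.12,"ax":0,"ay":0,"az":0},{"x":0,"y":0,"z":0.12,"ax":0,"ay":0,"az":0},{"x":0,"y":-0.14,"z":0,"ax":0,"ay":0,"az":-0.08},{"x":0,"y":-0.14,"z":0,"ax":0,"ay":0,"az":-0.08},{"x":0,"y":-0.14,"z":0,"ax":0,"ay":0,"az":-0.08},{"x":0,"y":-0.14,"z":0,"ax":0,"ay":0,"az":-0.08},{"x":0,"y":-0.14,"z":0,"ax":0,"ay":0,"az":-0.08}]'
python3 -m handwheel '[{"x":0,"y":-0.07,"z":0,"ax":0,"ay":0,"az":-0.085},{"x":0,"y":-0.07,"z":0,"ax":0,"ay":0,"az":-0.085},{"x":0,"y":-0.07,"z":0,"ax":0,"ay":0,"az":-0.085},{"x":0,"y":-0.07,"z":0,"ax":0,"ay":0,"az":-0.085},{"x":0,"y":-0.07,"z":0,"ax":0,"ay":0,"az":-0.085},{"x":0,"y":-0.07,"z":0,"ax":0,"ay":0,"az":-0.085},{"x":0,"y":-0.07,"z":0,"ax":0,"ay":0,"az":-0.085},{"x":0,"y":-0.07,"z":0,"ax":0,"ay":0,"az":-0.073}]'
python3 - <<'E'
from h import *
import time
im=arm.get_image("wrist");im=arm.get_image("wrist");t=arm.get_image("top")
cv2.imwrite("pics/w4.png",np.vstack([cv2.resize(np.hstack([im,t[120:330,280:560].repeat(2,0).repeat(2,1)])[:,:,::-1],(800,300))]))
s=arm.read_state();print(s["clock"],s["position"],R.from_quat(s["ee_rot"]).as_matrix()[:2,1],s["gripper_width"])
E
```

```text
clock: 5.85
position: [530.3, -232.9, 147.3]
ee_rot: [-0.48, 0.877, 0.0, 0.0]
contact_force: [0.4, 0.5, -1.9]
gripper_width: 14.1
grasp_force: 58.7
clock: 6.65
position: [530.4, -344.2, 147.2]
ee_rot: [0.024, 1.0, 0.0, -0.0]
contact_force: [-0.2, 0.0, -0.7]
gripper_width: 13.8
grasp_force: 58.6
6.8 [ 530.35661703 -344.24330258  146.96570529] [0.04347428 0.99905447] 14.120974802570993
```

View pics/w4.png

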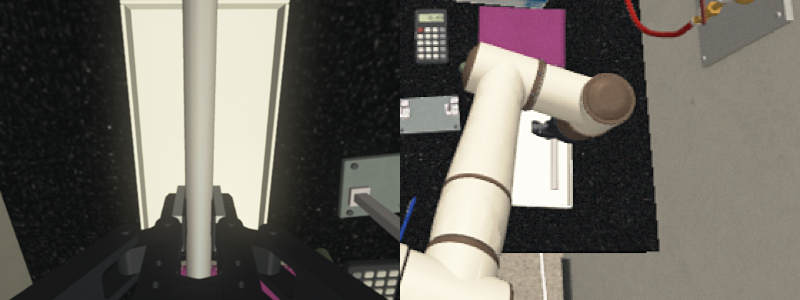

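```bash
python3 -m handwheel '[{"x":0,"y":0,"z":-0.14,"ax":0,"ay":0,"az":0},{"x":0,"y":0,"z":-0.14,"ax":0,"ay":0,"az":0},{"x":0,"y":0,"z":-0.14,"ax":0,"ay":0,"az":0},{"x":0,"y":0,"z":-0.14,"ax":0,"ay":0,"az":0},{"x":0,"y":0,"z":-0.06,"ax":0,"ay":0,"az":0},{"x":0,"y":0,"z":-0.05,"ax":0,"ay":0,"az":0},{"x":0,"y":0,"z":-0.01,"ax":0,"ay":0,"az":0},{"x":0,"y":0,"z":0,"ax":0,"ay":0,"az":0}]'
```

```text
clock: 7.6
position: [531.7, -344.1, 12.1]
ee_rot: [0.021, 1.0, -0.0, 0.001]
contact_force: [-0.7, -0.7, -1.3]
gripper_width: 14.1
grasp_force: 58.7
```

Going down gently another 5 mm, checking for contact.

```bash
python3 -m handwheel '[{"x":0,"y":0,"z":-0.005,"ax":0,"ay":0,"az":0},{"x":0,"y":0,"z":-0.005,"ax":0,"ay":0,"az":0},{"x":0,"y":0,"z":-0.005,"ax":0,"ay":0,"az":0},{"x":0,"y":0,"z":-0.005,"ax":0,"ay":0,"az":0},{"x":0,"y":0,"z":-0.005,"ax":0,"ay":0,"az":0},{"x":0,"y":0,"z":0,"ax":0,"ay":0,"az":0},{"x":0,"y":0,"z":0,"ax":0,"ay":0,"az":0},{"x":0,"y":0,"z":0,"ax":0,"ay":0,"az":0}]'
```

```text
clock: 8.4
position: [531.1, -344.0, 6.3]
ee_rot: [0.022, 1.0, -0.0, -0.0]
contact_force: [-0.2, -0.2, -1.5]
gripper_width: 14.1
grasp_force: 58.7
```

```bash
python3 -m handwheel '[{"x":0,"y":0,"z":0,"ax":0,"ay":0,"az":0},{"x":0,"y":0,"z":0,"ax":0,"ay":0,"az":0},{"x":0,"y":0,"z":0,"ax":0,"ay":0,"az":0},{"x":0,"y":0,"z":0,"ax":0,"ay":0,"az":0},{"x":0,"y":0,"z":0,"ax":0,"ay":0,"az":0},{"x":0,"y":0,"z":0,"ax":0,"ay":0,"az":0},{"x":0,"y":0,"z":0,"ax":0,"ay":0,"az":0},{"x":0,"y":0,"z":0,"ax":0,"ay":0,"az":0}]' 0.1
python3 -m handwheel '[{"x":0,"y":0,"z":0.05,"ax":0,"ay":0,"az":0},{"x":0,"y":0,"z":0.1,"ax":0,"ay":0,"az":0},{"x":0,"y":0,"z":0.15,"ax":0,"ay":0,"az":0},{"x":0,"y":0,"z":0.15,"ax":0,"ay":0,"az":0},{"x":0,"y":0,"z":0.15,"ax":0,"ay":0,"az":0},{"x":0,"y":0,"z":0.15,"ax":0,"ay":0,"az":0},{"x":0,"y":0,"z":0,"ax":0,"ay":0,"az":0},{"x":0,"y":0,"z":0,"ax":0,"ay":0,"az":0}]'
python3 - <<'E'
from h import *
cp=arm.camera_params("wrist");im=arm.get_image("wrist");t=arm.get_image("scene")
import pickle;pickle.dump(cp,open("w5.pkl","wb"))
cv2.imwrite("pics/w5.png",cv2.resize(np.hstack([im,t])[:,:,::-1],(800,300)))
E
```

```text
clock: 9.2
position: [531.1, -344.0, 6.3]
ee_rot: [0.022, 1.0, 0.0, 0.0]
contact_force: [-0.3, 0.4, 0.0]
gripper_width: 47.1
grasp_force: 0.0
clock: 10.0
position: [531.3, -343.9, 157.8]
ee_rot: [0.022, 1.0, -0.0, 0.001]
contact_force: [0.4, 0.5, -0.8]
gripper_width: 47.0
grasp_force: 0.0
```

View pics/w5.png

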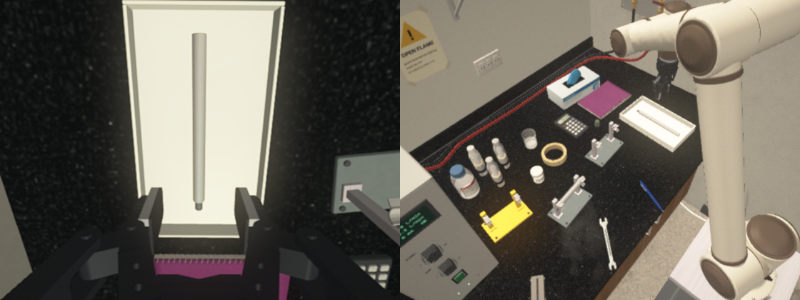

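The rod, at (198, 33–208) in the left picture, lies flat in the middle of the tray. The short rod is still in its clips and the gripper is clear.

```bash
python3 -c "
from bench import arm
print(arm.job_done())"
```

```text
the job is handed in; nothing more can be done
None
```

I pulled the long rod forward out of its clips and laid it flat in the tray, left the short rod in its clips, and handed the job in at about 10 s; the rod was released about 13 mm above the tray floor because the fingertips reach the floor first, and the hand-in returned no verdict.

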